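# Open the dust-filter box of the wood lathe

### The job

Press the snap tab on the side of the white dust-filter box in until the lid is released, then push the lid along its rails until the filter opening is completely uncovered, and take the hand away. Nothing needs gripping: the lid is slid, never lifted or tipped, and the other things on the bench stay where they are.

Things in the scene. Friction and masses are not known exactly. Their poses are not given: they have to be found in the camera images.
- filterbox: White painted dust-filter box fixed to the bench, 250 x 140 mm, 60 mm high to its flat deck. Origin: centre of its underside, on the bench; z up; x is the way the lid slides open. The bare +x half of the deck takes the opened lid. Rails along both long edges (51.5 to 69 mm either side of the middle, tops 11 mm above the deck) overhang the lid's flange. End stop at x = 120 mm.
- opening (a point): Centre of the filter opening (80 x 80 mm) in the box's deck, at deck height, 60 mm to the -x side of the box's middle; hidden under the lid at the start. Behind the lid at the box's -x end is only a low back stop (box x = -125 to -119 mm), 5 mm above the deck.
- lid: Grey plastic lid, about 0.3 kg, lying on the deck over the opening. Flange 110 x 110 x 6 mm, on it a raised body 100 (x) x 98 mm (y), top 34 mm above the deck. Origin: centre of its underside; axes as the box's. Once the tab is in it slides to the box's +x with a few N, up to the end stop at box x = 65 mm for its origin; the opening is uncovered from x = 35 mm.
- lid_back (a point): Middle of the lid's upright trailing face (-x face of the raised body, 50 mm behind the lid's origin), 20 mm above the deck; the face is free from 6 to 34 mm above the deck. Pushed here towards the box's +x.
- tab (a joint): Snap tab, travel in m: 0 = out (catch stands 8 mm above the deck and blocks the lid), 0.012 = fully in. Moves straight down; takes about 6 N, has no spring and stays where it is left. The lid is free from 0.009 on.
- tab_top (a point): Centre of the top of the snap tab's black ribbed pad, 40 mm (box x) x 26 mm (box y), beside the rail on the box's -y side, 88 mm above the bench when out and 76 mm when fully in. It is pressed straight down. It stays beside the lid's path.
- offcut: bystander, stands loose on the bench, leave alone: wood block 90 x 45 x 40 mm, origin under its centre.
- jar: bystander, stands loose on the bench, leave alone: jar, 60 mm across, 75 mm high, origin under its centre.
- collar: bystander, stands loose on the bench, leave alone: steel ring, 68 mm across, 30 mm high, origin under its centre.
- finial: bystander, stands loose on the bench, leave alone: turned wooden finial, 52 mm foot, 75 mm high, origin under its centre.
- wrench: bystander, stands loose on the bench, leave alone: wrench lying flat behind the lid end of the box.
- mug: bystander, stands loose on the bench, leave alone: mug, 72 mm across, 80 mm high, origin under its centre.
- brush: bystander, stands loose on the bench, leave alone: brush lying flat to the left.

How it is judged:
By the outcome, as a careful person would: the job done as asked, in the order asked, and still so for the second after the job is handed in, with the robot touching nothing.
It also fails if it takes over 42 s, if anything falls off the work surface, if the arm or the gripper's body presses on something with over 40 N, if the wrist force passes 120 N, or if a joint passes its speed limit or range.

### The arm

A 6-joint arm with a two-finger parallel gripper is mounted at the origin on the work surface. World frame = base frame: x ahead of the robot, y to its left, z up, the work surface at z = 0. Lengths are in m, angles in rad, forces in N, time in s.
With the tool pointing down it reaches from about 0.325 to 0.775 m from the base axis. Payload 9.3 kg.
Tool frame: the origin (TCP) lies midway between the tips of the shut fingers; the grasp point (between the pads) lies 19 mm behind it; z points along the fingers, x is the direction in which the jaws open and shut, and the axes are right-handed (so a half turn about z gives the same grasp; the last joint's range is limited). The gripper opens to 85 mm and grips with 20 to 120 N. Pads are 22 mm wide; open, the fingers measure 114 mm over their backs; the gripper's body (76 mm by 85 mm) begins 54 mm behind the grasp point. The pads swing forward as they close: fully open they stand 13 mm farther back than shut.
Start: joints at [-1.472, 0.259, 0.021, 1.334, 0, 1.418], TCP at [0.137, -0.533, 0.231] pointing down, gripper open.
Joint ranges: [-3.04, 3.04], [-0.91, 1.82], [-1.04, 1.36], [-1.92, 1.95], [-1.52, 1.45], [-3.14, 3.14]. Speed limits (rad/s): [2.22, 2.22, 2.79, 3.14, 3.14, 3.14].

### API

Orientations are given as a unit quaternion [x, y, z, w].
In Python, from cell import arm, vision gives the robot as it stands.
- The arm moves only by the tool send_rows, never from a script. Its argument "increments" is a list of rows, each a list of 3 entries, a list of its own where there are three numbers: the closure, from 0 (fully open) to 1 (shut), then the shift along the tool's x, y, z in cm, then the turn, a rotation vector about the tool's x, y, z in rad. In form: [[fingers, [dx, dy, dz], [ax, ay, az]], ...]. A call has 1 to 10 rows; each row shifts and turns the commanded pose from where the row before left it, along the tool's axes as they then stand; what a row does not reach is not made up. A row lasts 1/10 s, in which the tool goes at most 50 mm and 8.59 degrees, less where a joint would pass 70% of its speed; a pose out of reach is approached as far as the arm can. A call with a gripper value outside its range is refused whole. The fingers move at their own pace and stop on an object; the grip force is fixed at half the most. Time passes only in rows, so rows that do not move let the fingers close. It gives the time, the measured TCP pose, the force and the opening at its end, in the units of the state.
- arm.sense(): the state, without advancing time (a new reading comes with each control period).
- vision.grab_frame(name): name is "side" or "top" or "wrist"; returns the picture (420x560x3 uint8, blue, green, red); there is no depth.
- vision.get_calibration(name): a dict with "K" (3x3 intrinsics, pixels), "rvec" (rotation vector, rad) and "tvec" (3), from world to camera coordinates, as OpenCV has them. Camera axes: x right, y down, z forward; pixel columns grow to the right and rows downward; lengths in m; the calibration is good to about 2 mm. A picture is of the moment at which its call begins: read the wrist's pose just before it. get_calibration takes no time and is no camera call; for the wrist camera it gives the pose at the moment of the call.
- arm.sign_off(): hands the job in, once; it reports no verdict.
The state is a dict: "clock": time; "q": joint angles; "joint_vel": joint speeds; "tau": joint torques, N m; "eef_pos": TCP position; "orientation": TCP orientation; "ft_force": force on the tool from outside, world axes, zero at the start; "ft_torque": the same for the moment, N m; "gripper_width": finger opening in m.
Only numpy, scipy, OpenCV 4.12 (cv2) and the standard library are available. Lean on these libraries where they do the work, as an engineer would, in place of code of your own. Each camera call takes 0.05 s, during which the arm holds its last target. There are 200 camera calls.

## Working session

There is one attempt and no reset: what is moved stays moved. The work goes in short steps, Python scripts to look and compute and a tool call to move; the robot and the scene stay as the last step left them, time stands still between calls to the robot, and variables do not carry over. Pictures are saved under pics/ and viewed, about 8 in all and at most 12, crops included, and the job is handed in when it is done.

Besides the shell and the picture viewer there is one more tool, called in YAML: its name, and indented under it one key for each argument. send_rows: Moves the arm, as the interface text tells. Its arguments: {"type":"object","properties":{"increments":{"type":"array","items":{"type":"array"}}},"required":["increments"]}

```bash
mkdir -p pics; python3 - <<'E'
from cell import arm, vision
import cv2
for n in("side","top"):
    cv2.imwrite(f"pics/{n}0.png",cv2.resize(vision.grab_frame(n),(800,600),interpolation=cv2.INTER_CUBIC))
s=arm.sense();print(s)
E
```

```text
{'clock': 0.1, 'q': array([-1.47161113e+00,  2.59143314e-01,  2.08897587e-02,  1.33369553e+00,
        1.40211968e-05,  1.41819128e+00]), 'joint_vel': array([-0.00010863,  0.00150564,  0.00182759, -0.0007784 , -0.00102434,
        0.00025213]), 'tau': array([ 3.78327983e-03, -5.56693661e+01,  3.45068014e+01,  1.16750281e-02,
       -1.53580286e-04, -8.78198932e-06]), 'eef_pos': array([ 0.13700032, -0.53243226,  0.2307431 ]), 'orientation': array([ 7.90296696e-01, -6.12724082e-01, -3.91443830e-04, -4.23124071e-04]), 'ft_force': array([0.0409483 , 0.21608838, 0.01387587]), 'ft_torque': array([ 0.01134099, -0.05650928, -0.0133902 ]), 'gripper_width': 0.0852982193312391}
```

View pics/top0.png

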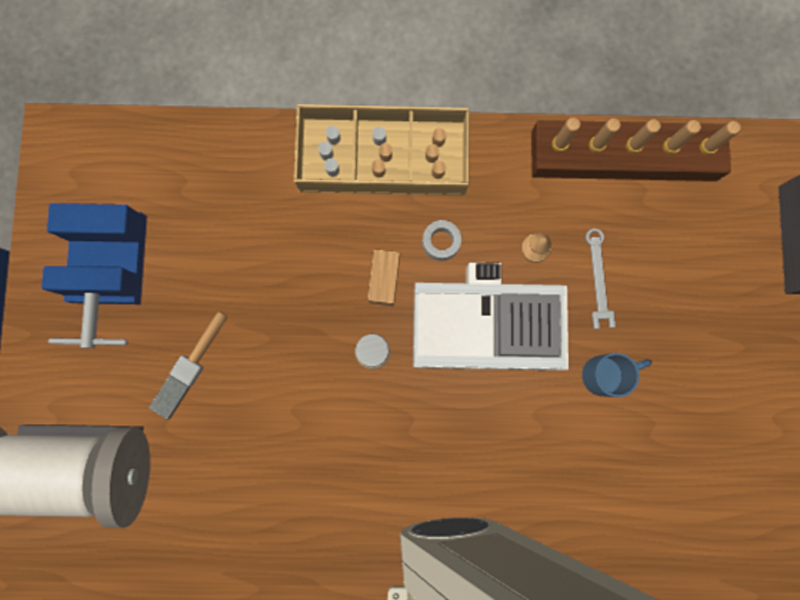

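View pics/side0.png

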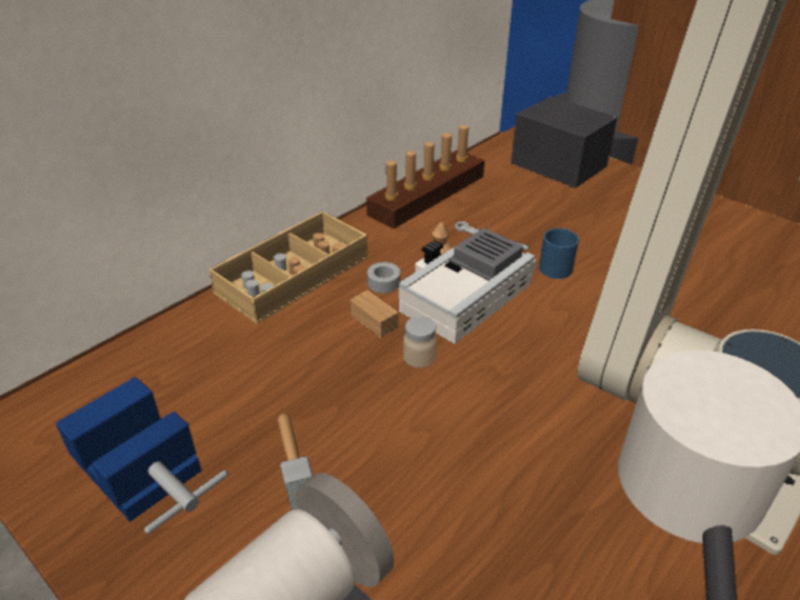

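Top view (800×600): box rail corners (414,284), (567,286), (568,369), (414,367). The tab pad is at about (488,271), and the lid body spans about (499–561, 295–356). The lid is on the right, so box +x points left in the image. The finial (537,247), wrench and mug are nearby.

```bash
cat > h.py <<'E'
import numpy as np, cv2
from cell import arm, vision
from scipy.spatial.transform import Rotation as R
def w(n,px,z,cal=None,s=0.7):
    c=cal or vision.get_calibration(n); K=np.array(c["K"]);Rm=cv2.Rodrigues(np.array(c["rvec"]))[0];t=np.array(c["tvec"]).ravel()
    p=(np.array(px)+.5)*s-.5
    d=Rm.T@np.linalg.inv(K)@[*p,1]; o=-Rm.T@t
    return o+d*(z-o[2])/d[2]
E
python3 - <<'E'
from h import *
np.set_printoptions(precision=4,suppress=True)
for nm,p,z in [("c1",(414.5,284),.071),("c2",(567,286),.071),("c3",(568,369),.065),("c4",(414.5,367),.065),("tab",(488,271),.088),("lid bl",(559,355),.094),("lid tl",(561,295),.094),("lid tr",(499,295),.094),("finial",(541,240),.075),("collar",(441,239),.03),("wr1",(595,238),0.005),("wr2",(603,322),.005),("mug",(611,374),.08),("offc",(384,277),.04),("jar",(372,350),.075)]:
    print(nm,w("top",p,z))
print(w("side",(433,246),.088), R.from_quat(arm.sense()["orientation"]).as_matrix())
c=vision.get_calibration("wrist");Rm=cv2.Rodrigues(np.array(c["rvec"]))[0];print(-Rm.T@np.array(c["tvec"]).ravel(),Rm)
E
```

```text
c1 [0.6135 0.0804 0.071 ]
c2 [ 0.615  -0.1737  0.071 ]
c3 [ 0.4776 -0.1748  0.065 ]
c4 [0.4763 0.0781 0.065 ]
tab [ 0.6347 -0.0395  0.088 ]
lid bl [ 0.4988 -0.153   0.094 ]
lid tl [ 0.5963 -0.1576  0.094 ]
lid tr [ 0.5943 -0.0566  0.094 ]
finial [ 0.6916 -0.1302  0.075 ]
collar [0.7005 0.0345 0.03  ]
wr1 [ 0.7138 -0.243   0.005 ]
wr2 [ 0.5629 -0.2538  0.005 ]
mug [ 0.4703 -0.2407  0.08  ]
offc [0.6296 0.1321 0.04  ]
jar [0.5024 0.1482 0.075 ]
[ 0.6329 -0.0404  0.088 ] [[ 0.2491 -0.9685 -0.0001]
 [-0.9685 -0.2491  0.0011]
 [-0.0011 -0.0002 -1.    ]]
[ 0.2041 -0.5161  0.3729] [[ 0.2491 -0.9685 -0.001 ]
 [-0.932  -0.2399  0.2718]
 [-0.2635 -0.0668 -0.9623]]
```

send_rows:
  increments:
    - [1,[0,0,0],[0,0,0.084]]
    - [1,[0,0,0],[0,0,0.084]]
    - [1,[0,0,0],[0,0,0.084]]
    - [1,[-2.5,-2.5,0],[0,0,0]]
    - [1,[-2.5,-2.5,0],[0,0,0]]
    - [1,[-2.5,-2.5,0],[0,0,0]]
    - [1,[-2.5,-2.5,0],[0,0,0]]
    - [1,[-2.5,-2.5,0],[0,0,0]]
    - [1,[-2.5,-2.5,0],[0,0,0]]
    - [1,[-2.5,-2.5,0],[0,0,0]]

```text
clock: 1.1
eef_pos: [0.3128, -0.3564, 0.2311]
orientation: [-0.707, 0.707, 0.0, 0.0]
ft_force: [0.1, -0.3, -0.6]
gripper_width: -0.0
```

send_rows:
  increments:
    - [1,[-2.5,-2.5,0],[0,0,0]]
    - [1,[-2.5,-2.5,0],[0,0,0]]
    - [1,[-2.5,-2.5,0],[0,0,0]]
    - [1,[-2.5,-2.5,0],[0,0,0]]
    - [1,[-2.5,-2.5,0],[0,0,0]]
    - [1,[-2.5,-2.5,0],[0,0,0]]
    - [1,[-2.5,-2.5,0],[0,0,0]]
    - [1,[-2.5,-2.5,0],[0,0,0]]
    - [1,[-2.5,-2.5,0],[0,0,0]]
    - [1,[-2.5,-2.5,0],[0,0,0]]

```text
clock: 2.1
eef_pos: [0.5629, -0.1064, 0.2309]
orientation: [-0.707, 0.707, 0.0, -0.0]
ft_force: [0.1, -0.4, 0.2]
gripper_width: -0.0
```

send_rows:
  increments:
    - [1,[-2.5,-2.5,0],[0,0,0]]
    - [1,[-2.5,-2.5,0],[0,0,0]]
    - [1,[0,0,0],[0,0,0]]
    - [1,[0,0,0],[0,0,0]]

```text
clock: 2.5
eef_pos: [0.6121, -0.0571, 0.2304]
orientation: [0.708, -0.707, -0.001, 0.001]
ft_force: [0.4, 0.5, -0.5]
gripper_width: -0.0003
```

send_rows:
  increments:
    - [1,[-0.9,-1.1,2.5],[0,0,0]]
    - [1,[-0.8,-1.1,2.5],[0,0,0]]
    - [1,[0,0,2.5],[0,0,0]]
    - [1,[0,0,2.5],[0,0,0]]
    - [1,[0,0,0],[0,0,0]]
    - [1,[0,0,0],[0,0,0]]

```text
clock: 3.1
eef_pos: [0.6337, -0.0416, 0.1319]
orientation: [-0.707, 0.708, 0.0, -0.0]
ft_force: [0.3, -1.0, 1.0]
gripper_width: -0.0
```

```bash
python3 - <<'E'
from h import *
c=vision.get_calibration("wrist");print(arm.sense()["eef_pos"])
im=vision.grab_frame("wrist")
cv2.imwrite("pics/w1.png",cv2.resize(im,(800,600),interpolation=cv2.INTER_CUBIC))
import pickle;pickle.dump(c,open("c1.pkl","wb"))
E
```

```text
[ 0.63368088 -0.04158555  0.13193578]
```

View pics/w1.png

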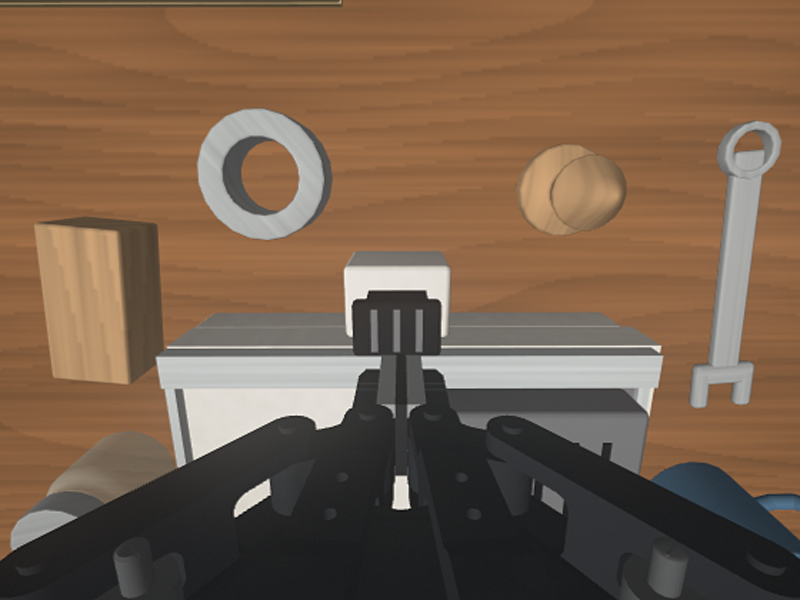

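Wrist view: the pad's top face spans about (352–441, 300–355), with the closed fingers right behind it at x≈401.

```bash
python3 - <<'E'
from h import *
import pickle;c=pickle.load(open("c1.pkl","rb"))
for p in[(352,300),(441,300),(441,355),(352,355),(396.5,327)]: print(w("wrist",p,.088,c).round(4))
for p in[(658,357),(157,357)]: print(w("wrist",p,.071,c).round(4))
E
```

```text
[ 0.6508 -0.0211  0.088 ]
[ 0.6507 -0.0598  0.088 ]
[ 0.625  -0.0604  0.088 ]
[ 0.625  -0.0203  0.088 ]
[ 0.6383 -0.0404  0.088 ]
[ 0.6166 -0.169   0.071 ]
[0.617  0.0777 0.071 ]
```

send_rows:
  increments:
    - [1,[-0.1,-0.3,1.5],[0,0,0]]
    - [1,[0,0,1.5],[0,0,0]]
    - [1,[0,0,0.8],[0,0,0]]
    - [1,[0,0,0.4],[0,0,0]]
    - [1,[0,0,0.4],[0,0,0]]
    - [1,[0,0,0.3],[0,0,0]]
    - [1,[0,0,0.3],[0,0,0]]
    - [1,[0,0,0.2],[0,0,0]]
    - [1,[0,0,0],[0,0,0]]

```text
clock: 4.05
eef_pos: [0.6375, -0.04, 0.0782]
orientation: [-0.707, 0.707, -0.001, 0.0]
ft_force: [-0.8, -1.2, 3.5]
gripper_width: -0.0001
```

send_rows:
  increments:
    - [1,[0,0,0.1],[0,0,0]]
    - [1,[0,0,0.1],[0,0,0]]
    - [1,[0,0,0.1],[0,0,0]]
    - [1,[0,0,0],[0,0,0]]
    - [1,[0,0,0],[0,0,0]]

```text
clock: 4.55
eef_pos: [0.6376, -0.04, 0.076]
orientation: [-0.707, 0.707, -0.001, 0.001]
ft_force: [-3.6, -1.0, 12.2]
gripper_width: 0.0003
```

send_rows:
  increments:
    - [1,[0,0,-2],[0,0,0]]
    - [1,[0,0,-3],[0,0,0]]
    - [1,[0,0,-2.5],[0,0,0]]
    - [1,[2.5,1.5,0],[0,0,0]]
    - [1,[3,2,0],[0,0,0]]
    - [1,[3,2,0],[0,0,0]]
    - [1,[3,2,0],[0,0,0]]
    - [1,[3,1.6,0],[0,0,0]]
    - [1,[0,0,0],[0,0,0]]
    - [1,[0,0,0],[0,0,0]]

```text
clock: 5.55
eef_pos: [0.5459, -0.1853, 0.1495]
orientation: [-0.706, 0.708, -0.0, 0.0]
ft_force: [-0.5, 0.6, 0.3]
gripper_width: 0.0
```

```bash
python3 - <<'E'
from h import *
c=vision.get_calibration("wrist");print(arm.sense()["eef_pos"])
im=vision.grab_frame("wrist")
cv2.imwrite("pics/w2.png",cv2.resize(im,(800,600),interpolation=cv2.INTER_CUBIC))
import pickle;pickle.dump(c,open("c2.pkl","wb"))
E
```

```text
[ 0.54593095 -0.1853461   0.1495407 ]
```

View pics/w2.png

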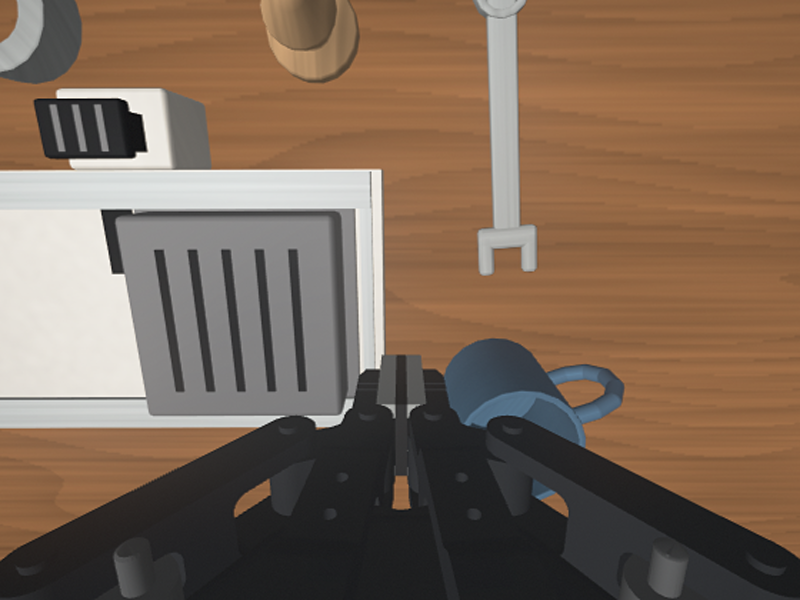

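```bash
python3 - <<'E'
from h import *
import pickle;c=pickle.load(open("c2.pkl","rb"))
for p in[(336,218),(344,408),(120,218),(148,412)]: print(w("wrist",p,.094,c).round(4))
for p in[(375,185)]: print(w("wrist",p,.071,c).round(4))
E
```

```text
[ 0.5973 -0.1577  0.094 ]
[ 0.5042 -0.1578  0.094 ]
[ 0.5975 -0.0629  0.094 ]
[ 0.5022 -0.0603  0.094 ]
[ 0.6108 -0.1738  0.071 ]
```

send_rows:
  increments:
    - [1,[0,-0.3,1.5],[0,0,0]]
    - [1,[0,0,2],[0,0,0]]
    - [1,[0,0,2],[0,0,0]]
    - [1,[0,0,1.5],[0,0,0]]
    - [1,[0,0,0],[0,0,0]]
    - [1,[-0.5,0,0],[0,0,0]]
    - [1,[-0.5,0,0],[0,0,0]]
    - [1,[-0.5,0,0],[0,0,0]]
    - [1,[-0.5,0,0],[0,0,0]]
    - [1,[-0.5,0,0],[0,0,0]]

```text
clock: 6.6
eef_pos: [0.5495, -0.1597, 0.08]
orientation: [-0.707, 0.707, -0.001, 0.0]
ft_force: [0.1, -2.6, 2.3]
gripper_width: -0.0
```

send_rows:
  increments:
    - [1,[-0.5,0,0],[0,0,0]]
    - [1,[-0.5,0,0],[0,0,0]]
    - [1,[-0.5,0,0],[0,0,0]]
    - [1,[-0.5,0,0],[0,0,0]]
    - [1,[-0.5,0,0],[0,0,0]]
    - [1,[-0.5,0,0],[0,0,0]]
    - [1,[-0.5,0,0],[0,0,0]]
    - [1,[-0.5,0,0],[0,0,0]]
    - [1,[-0.5,0,0],[0,0,0]]
    - [1,[-0.5,0,0],[0,0,0]]

```text
clock: 7.6
eef_pos: [0.5491, -0.1093, 0.0792]
orientation: [-0.707, 0.707, 0.0, -0.0]
ft_force: [0.4, -2.3, 2.5]
gripper_width: 0.0001
```

send_rows:
  increments:
    - [1,[-0.5,0,0],[0,0,0]]
    - [1,[-0.5,0,0],[0,0,0]]
    - [1,[-0.5,0,0],[0,0,0]]
    - [1,[-0.5,0,0],[0,0,0]]
    - [1,[-0.5,0,0],[0,0,0]]
    - [1,[-0.5,0,0],[0,0,0]]
    - [1,[-0.5,0,0],[0,0,0]]
    - [1,[-0.5,0,0],[0,0,0]]
    - [1,[-0.4,0,0],[0,0,0]]
    - [1,[-0.2,0,0],[0,0,0]]

```text
clock: 8.6
eef_pos: [0.5491, -0.0633, 0.0793]
orientation: [0.707, -0.707, -0.0, 0.0]
ft_force: [-0.1, -3.4, 1.1]
gripper_width: -0.0
```

send_rows:
  increments:
    - [1,[-0.1,0,0],[0,0,0]]
    - [1,[0,0,0],[0,0,0]]
    - [1,[1,0,0],[0,0,0]]
    - [1,[1,0,0],[0,0,0]]
    - [1,[0,0,-2],[0,0,0]]
    - [1,[0,0,-3],[0,0,0]]
    - [1,[0,0,-4],[0,0,0]]
    - [1,[0,0,-4],[0,0,0]]
    - [1,[0,0,0],[0,0,0]]
    - [1,[0,0,0],[0,0,0]]

```text
clock: 9.6
eef_pos: [0.5494, -0.0836, 0.2098]
orientation: [-0.707, 0.707, -0.001, 0.0]
ft_force: [-0.5, -1.2, -0.5]
gripper_width: 0.0
```

```bash
python3 - <<'E'
from h import *
c=vision.get_calibration("wrist");print(arm.sense()["eef_pos"])
im=vision.grab_frame("wrist")
cv2.imwrite("pics/w3.png",cv2.resize(im,(800,600),interpolation=cv2.INTER_CUBIC))
import pickle;pickle.dump(c,open("c3.pkl","wb"))
E
```

```text
[ 0.54936787 -0.08355144  0.20977835]
```

View pics/w3.png

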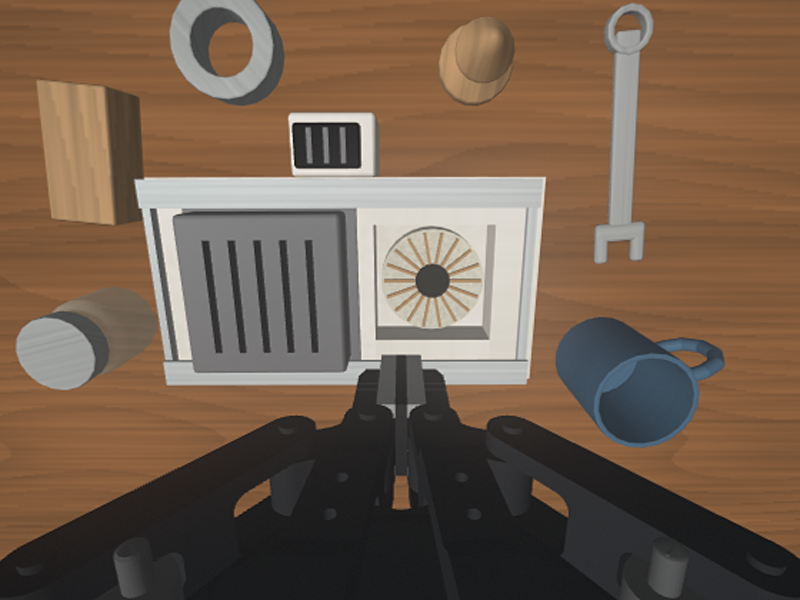

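The opening spans x≈375–495 and the lid flange ends at x≈357, so the opening is fully uncovered. The tab sits low and the bystanders have not moved. I'll back the hand off further.

send_rows:
  increments:
    - [1,[0,1,-2],[0,0,0]]
    - [1,[0,2,-2],[0,0,0]]
    - [1,[0,2,-2],[0,0,0]]
    - [1,[0,2,0],[0,0,0]]
    - [1,[0,2,0],[0,0,0]]
    - [1,[0,2,0],[0,0,0]]
    - [1,[0,0,0],[0,0,0]]
    - [1,[0,0,0],[0,0,0]]

```text
clock: 10.45
eef_pos: [0.4389, -0.0829, 0.2685]
orientation: [-0.707, 0.707, 0.001, -0.0]
ft_force: [-0.2, -0.1, -0.3]
gripper_width: 0.0
```

```bash
python3 - <<'E'
from h import *
import pickle;c=pickle.load(open("c3.pkl","rb"))
print("flange edge",w("wrist",(357,270),.066,c),"opening",w("wrist",(375,270),.06,c),w("wrist",(495,270),.06,c))
s=arm.sense();print(s["clock"],s["eef_pos"],s["ft_force"],abs(s["joint_vel"]).max())
print(arm.sign_off())
E
```

```text
flange edge [ 0.55913354 -0.05570683  0.066     ] opening [ 0.55787591 -0.06715861  0.06      ] [ 0.55778683 -0.1475109   0.06      ]
10.45 [ 0.43891325 -0.08287376  0.26847141] [-0.19686149 -0.14735243 -0.27398941] 0.022152671717516663
the job is handed in; nothing more can be done
None
```

The filter opening is completely uncovered, and I handed the job in at 10.45 s.

- **Tab:** I pressed it straight down with the closed fingers until the tip stood at 76 mm. The force rose to about 12 N there, so it was fully in.
- **Lid:** I pushed it from its trailing face with about 2–3 N until it had slid about 110 mm along the rails, then backed off and lifted away.
- **Checks:** In the last wrist picture the lid's flange is about 11 mm past the edge of the opening. The tab was still down, and the bystanders in view (the brush was outside the frame) looked undisturbed. At hand-in the tool was at 0.27 m height, touching nothing, with under 0.5 N on it.

No check failed. The last picture was taken before the final retreat, and I did not take another after it.

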